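# Sweep glazed test discs through the gate into the catch slot

### The arm

A 6-joint arm with a two-finger parallel gripper is mounted at the origin on a cart in front of the work surface, level with it; the furniture and walls round the work are solid. World frame = base frame: x ahead of the robot, y to its left, z up, the work surface at z = 0. Lengths are in m, angles in rad, forces in N, time in s.
With the tool pointing down it reaches from about 0.25 to 0.8 m from the base axis. Payload 8.5 kg.
Tool frame: the origin (TCP) lies between the finger pads; the fingertips stand 11 mm ahead of it and the grasp point (between the pads) lies 8 mm behind it; z points along the fingers, y is the line along which they close (so a half turn about z gives the same grasp; the last joint's range is limited). The gripper opens to 85 mm and grips with 20 to 120 N. Pads are 22 mm wide; open, the fingers measure 114 mm over their backs; the gripper's body (76 mm by 85 mm) begins 54 mm behind the grasp point. The pads swing forward as they close: fully open they stand 13 mm farther back than shut.
Start: joints at [1.123, 0.238, -0.013, 1.319, 0, 1.571], TCP at [0.227, 0.473, 0.242] pointing down, gripper open.
Joint ranges: [-2.66, 2.66], [-1.03, 1.9], [-1.14, 1.46], [-1.82, 2.27], [-1.45, 1.34], [-3.14, 3.14]. Speed limits (rad/s): [2.22, 2.22, 2.79, 3.14, 3.14, 3.14].

### API

Orientations are given as a 3x3 rotation matrix whose columns are the frame's x, y, z axes.
In Python, from bench import arm gives the robot as it stands. Calls block until the motion is done:
- arm.goto(position, orientation): joint-space move of the TCP to a pose.
- arm.move_straight(position, attitude=None, velocity=0.15, stop_force=None): straight line of the TCP; attitude=None keeps the orientation; velocity is the mean speed in m/s. With stop_force (N) it stops when the force on the tool has changed by that much, and returns True; else False.
- arm.move_j(angles): joint-space move.
- arm.command_gripper(opening, squeeze=None): finger opening in m; squeeze is the grip in N (None keeps the last); returns when the fingers have stopped.
- arm.pause(seconds).
- arm.solve_ik(position, orientation): joint angles nearest the present ones, or None.
- arm.get_state(): the state.
- arm.snapshot(name): name is "side" or "top"; returns the picture (480x640x3 uint8, red, green, blue); there is no depth.
- arm.get_calibration(name): a dict with "K" (3x3 intrinsics, pixels), "k1" (the pictures are not rectified: a ray, as slopes to the right and down, at radius r is drawn at 1 + k1 r^2 times it, then the intrinsics apply), "position" and "orientation" of the camera in the world. Camera axes: x right, y down, z forward; pixel columns grow to the right and rows downward; lengths in m; the calibration is good to about 2 mm. A picture is of the moment at which its call begins. get_calibration takes no time and is no camera call.
A pose or a line that the arm cannot do raises arm.IKError and nothing moves.
- arm.sign_off(): hands the job in; it is judged then, once.
The state is a dict: "t": time; "joint_positions": joint angles; "joint_vel": joint speeds; "tau": joint torques, N m; "tool_pos": TCP position; "tool_rot": TCP orientation; "ft_force": force on the tool from outside, world axes, zero at the start; "wrist_torque": the same for the moment, N m; "grip_width": finger opening in m; "finger_force": force on a finger pad.
Only numpy, scipy, OpenCV 4.12 (cv2) and the standard library are available. Lean on these libraries where they do the work, as an engineer would, in place of code of your own. Each camera call takes 0.05 s, during which the arm holds its last target. There are 200 camera calls.

### The job

With your fingertips, sweep the three glazed test discs (blue, green and red) across the sorting tray and through its gate, one at a time, so that all three drop into the catch slot behind it. Only push the discs, never lift them, and leave the little brown paint pot with the black cap and the eraser in the tray, and the dark blue paint pot and the roll of tape beside the tray, where they are.

Things in the scene. Friction and masses are not known exactly. Their poses are not given: they have to be found in the camera images.
- tray: fixed plywood sorting tray; origin under it at z = 0, its x pointing over the deck to the gate (within 0.3 rad of world x), y left, z up. Flat deck 72 mm above the origin, x -120 to +80, y -110 to +110 mm, with walls 6 mm thick, 12 mm high above the deck, on all sides. The gate is the only opening, in the middle of the far wall
- gate (a point): middle of the gate at deck height, on the deck's edge (x 80, y 0, z 72 mm in the tray's frame; same axes). The gate is 42 mm wide between brass jambs; its wall stands at tray x 80 to 86 mm. The deck ends flush with that wall's inner face, so a disc tips over and drops once its centre is past this edge
- slot (a point): middle of the catch slot's floor (x 107, y 0, z 6 mm in the tray's frame; same axes). The slot is an open pit, x 80 to 134, y -45 to +45 mm in the tray's frame, its floor 66 mm below the deck and its outer walls 12 mm above deck level
- disc_blue: loose round blue glazed test disc, 30 mm across and 9 mm thick, about 20 g, lying flat on the tray's deck; origin at the centre of its underside, z up out of its top face
- disc_green: loose round dark green glazed test disc, 30 mm across and 9 mm thick, about 20 g, lying flat on the tray's deck; origin at the centre of its underside, z up out of its top face
- disc_red: loose round red glazed test disc, 30 mm across and 9 mm thick, about 20 g, lying flat on the tray's deck; origin at the centre of its underside, z up out of its top face
- gold_pot: loose dark brown and gold screw-cap paint pot with a black cap, 34 x 36 mm and 46 mm tall, standing on the deck in one of the two corners beside the gate; origin at the centre of its underside; to be left alone
- eraser: loose blue-and-white eraser, 19 x 42 x 12 mm (long side along its own y), lying on the deck in the other corner beside the gate; origin at the centre of its underside; to be left alone
- cobalt_pot: loose dark blue screw-cap paint pot with pale cap, 40 x 42 mm and 50 mm tall, standing on the cabinet top to the right of the tray; origin at the centre of its underside; to be left alone
- tape: loose roll of masking tape lying flat on the cabinet top to the right of the tray, 100 mm across, 25 mm high; origin at the centre of its underside; to be left alone
Not all that is in view belongs to the job. There is more than one size of the disc_blue; the one meant has the size given above. Of the things that look like the disc_red, the smaller one is meant.

How it is judged:
On the way, in this order (a step that is already met when the one before it is completed fails the run):
1. a first disc, and only one, has dropped into the catch slot (((x of disc_blue in the frame of tray between 0.078 and 0.137 m and y of disc_blue in the frame of tray between -0.047 and 0.047 m and z of disc_blue in the frame of tray below 0.064 m) or (x of disc_green in the frame of tray between 0.078 and 0.137 m and y of disc_green in the frame of tray between -0.047 and 0.047 m and z of disc_green in the frame of tray below 0.064 m) or (x of disc_red in the frame of tray between 0.078 and 0.137 m and y of disc_red in the frame of tray between -0.047 and 0.047 m and z of disc_red in the frame of tray below 0.064 m))), for 0.2 s.
2. then a second disc has dropped into the slot ((((x of disc_blue in the frame of tray between 0.078 and 0.137 m and y of disc_blue in the frame of tray between -0.047 and 0.047 m and z of disc_blue in the frame of tray below 0.064 m) and (x of disc_green in the frame of tray between 0.078 and 0.137 m and y of disc_green in the frame of tray between -0.047 and 0.047 m and z of disc_green in the frame of tray below 0.064 m)) or ((x of disc_blue in the frame of tray between 0.078 and 0.137 m and y of disc_blue in the frame of tray between -0.047 and 0.047 m and z of disc_blue in the frame of tray below 0.064 m) and (x of disc_red in the frame of tray between 0.078 and 0.137 m and y of disc_red in the frame of tray between -0.047 and 0.047 m and z of disc_red in the frame of tray below 0.064 m)) or ((x of disc_green in the frame of tray between 0.078 and 0.137 m and y of disc_green in the frame of tray between -0.047 and 0.047 m and z of disc_green in the frame of tray below 0.064 m) and (x of disc_red in the frame of tray between 0.078 and 0.137 m and y of disc_red in the frame of tray between -0.047 and 0.047 m and z of disc_red in the frame of tray below 0.064 m)))), for 0.2 s.
3. then the third disc has dropped into the slot (x of disc_blue in the frame of tray between 0.078 and 0.137 m and y of disc_blue in the frame of tray between -0.047 and 0.047 m and z of each of disc_blue, disc_green, disc_red in the frame of tray below 0.064 m and x of disc_green in the frame of tray between 0.078 and 0.137 m and y of disc_green in the frame of tray between -0.047 and 0.047 m and x of disc_red in the frame of tray between 0.078 and 0.137 m and y of disc_red in the frame of tray between -0.047 and 0.047 m), for 0.2 s.
At the end, for the whole second after the job is handed in: All three discs lie at rest in the catch slot, their origins at least 8 mm below deck level; the brown pot and the eraser are within 15 mm, the dark blue pot and the tape within 20 mm of where they stood (all of step 3 and linear speed of each of disc_blue, disc_green, disc_red below 0.02 m/s and distance of each of gold_pot, eraser from where it was at the start of the episode below 0.015 m and distance of each of cobalt_pot, tape from where it was at the start of the episode below 0.02 m); the robot touches nothing.
It fails at once if a disc is lifted more than 12 mm off the deck (z of any of disc_blue, disc_green, disc_red in the frame of tray above 0.084 m).
It fails at once if the brown pot or the eraser in the tray is shifted by more than 15 mm (distance of any of gold_pot, eraser from where it was at the start of the episode above 0.015 m).
It fails at once if the dark blue pot or the tape beside the tray is shifted by more than 20 mm (distance of any of cobalt_pot, tape from where it was at the start of the episode above 0.02 m).
It also fails if it takes over 61 s, if anything falls off the work surface, if the arm or the gripper's body presses on something with over 40 N, if the wrist force passes 120 N, or if a joint passes its speed limit or range.

## Working session

There is one attempt and no reset: what is moved stays moved. The work goes in short steps, each a Python script; the robot and the scene stay as the last script left them, time stands still between calls to the robot, and variables do not carry over. Pictures are saved under pics/ and viewed, at most 10 in all, crops included, and the job is handed in when it is done.

```bash
mkdir -p pics; python3 - <<'E'
from bench import arm
import cv2
for n in("top","side"):
    cv2.imwrite(f"pics/{n}0.png",arm.snapshot(n)[:,:,::-1]); c=arm.get_calibration(n); print(n,c)
E
```

```text
top {'K': array([[568.35713285,   0.        , 317.45416446],
       [  0.        , 568.35713285, 229.52756236],
       [  0.        ,   0.        ,   1.        ]]), 'k1': -0.012846456033078256, 'position': array([0.47250089, 0.0191726 , 1.03410825]), 'orientation': array([[-0.01313688, -0.99669684,  0.08014255],
       [-0.99983465,  0.01208574, -0.0135869 ],
       [ 0.01257344, -0.08030779, -0.99669081]])}
side {'K': array([[466.42375209,   0.        , 315.29464346],
       [  0.        , 466.42375209, 242.79529572],
       [  0.        ,   0.        ,   1.        ]]), 'k1': -0.033985516581346686, 'position': array([0.59172322, 0.80513381, 0.51496273]), 'orientation': array([[-0.99958413,  0.01146653, -0.02645902],
       [ 0.02865257,  0.49847981, -0.86642767],
       [ 0.00325436, -0.86682547, -0.49860106]])}
```

View pics/top0.png

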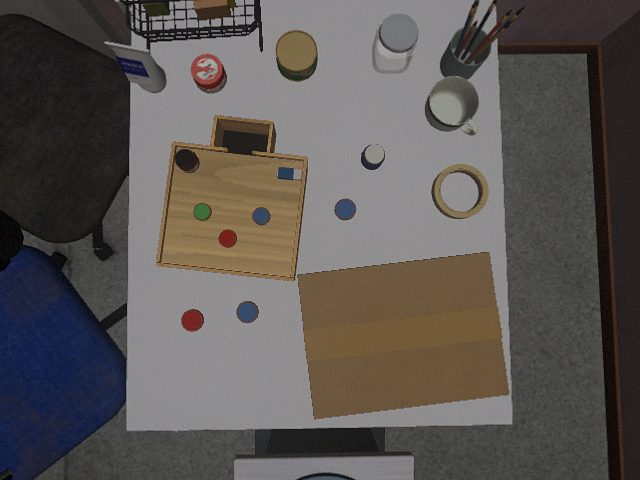

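View pics/side0.png

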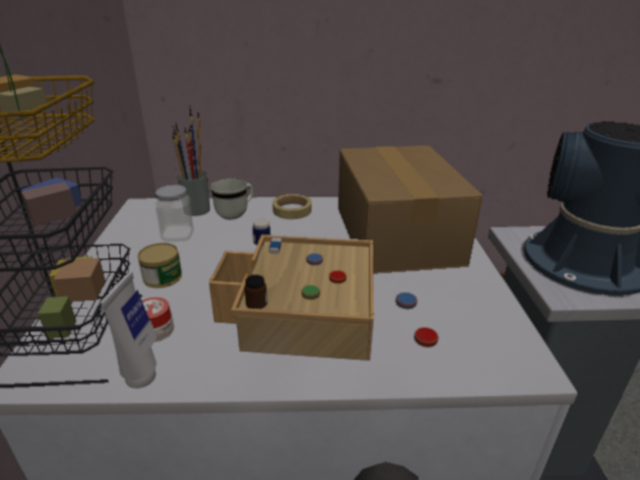

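The top view shows blue discs at (261,216) in the tray, and (345,209) and (247,312) on the cabinet. Red discs are at (228,238) in the tray and (192,320) on the cabinet. Green is at (202,212). Only the discs lying on the deck fit the description. I'll confirm this by measured size and one enlarged crop.

```bash
cat > h.py <<'E'
from bench import arm
import numpy as np, cv2
from scipy.optimize import least_squares
C={n:arm.get_calibration(n) for n in("top","side")}
def unproj(n,uv,z):
    c=C[n];uv=np.atleast_2d(np.float64(uv))
    s=cv2.undistortPoints(uv[:,None],c["K"],np.array([c["k1"],0,0,0]))[:,0]
    d=np.c_[s,np.ones(len(s))]@c["orientation"].T
    return c["position"]+d*((z-c["position"][2])/d[:,2])[:,None]
RNG={"blue":((100,90,60),(122,255,255)),"green":((45,90,40),(85,255,255)),"red":((170,120,60),(179,255,255))}
def blobs(im,col):
    m=cv2.inRange(cv2.cvtColor(im,cv2.COLOR_RGB2HSV),*map(np.array,RNG[col]))
    m=cv2.morphologyEx(m,cv2.MORPH_CLOSE,np.ones((3,3),np.uint8))
    n,_,st,ce=cv2.connectedComponentsWithStats(m)
    return [(ce[i].round(1),st[i,2:5]) for i in range(1,n) if 120<st[i,4]<500]
E
python3 - <<'E'
from h import *
im=arm.snapshot("top")
for c in RNG:
    for ce,s in blobs(im,c):
        if ce[0]<360 and 180<ce[1]<340:
            z=.081 if ce[1]<290 and ce[0]<300 else .009
            h=1.034-z; print(c,ce,s,"diam mm",np.sqrt(4*s[2]/np.pi)/568*h*1e3,unproj("top",ce,z)[0].round(4))
cv2.imwrite("pics/crop.png",cv2.resize(im[110:335,145:365,::-1],None,fx=2.6,fy=2.6,interpolation=cv2.INTER_CUBIC))
# tray edges: montage of 4 corners x8
cs=[(173,143),(307,157),(294,279),(157,265),(214,118),(274,123),(222,152),(270,154)]
t=[cv2.resize(im[v-12:v+13,u-12:u+13,::-1],(200,200),interpolation=cv2.INTER_CUBIC) for u,v in cs]
cv2.imwrite("pics/corn.png",np.vstack([np.hstack(t[:4]),np.hstack(t[4:])]))
E
```

```text
blue [345.1 208.7] [ 18  18 263] diam mm 33.022387038793454 [ 0.5923 -0.0455  0.009 ]
blue [260.6 215.5] [ 15  14 172] diam mm 24.829264085832108 [0.574  0.1016 0.081 ]
blue [246.7 311.8] [ 18  19 276] diam mm 33.82868608700911 [0.409  0.1336 0.009 ]
green [201.9 211.2] [ 18  16 200] diam mm 26.774084029758125 [0.5824 0.2003 0.081 ]
```

View pics/crop.png

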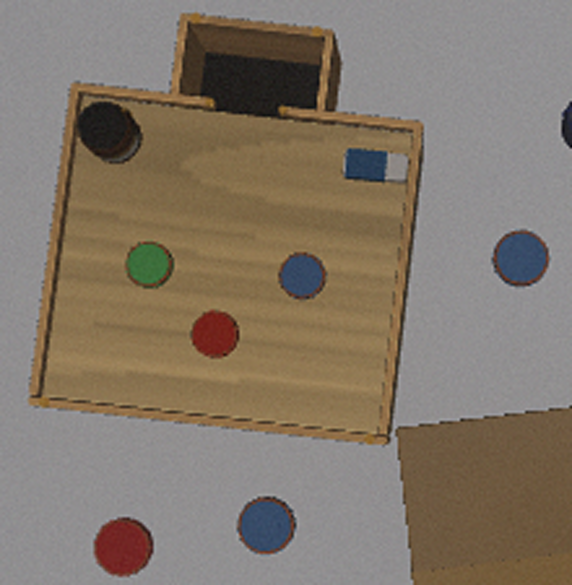

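View pics/corn.png

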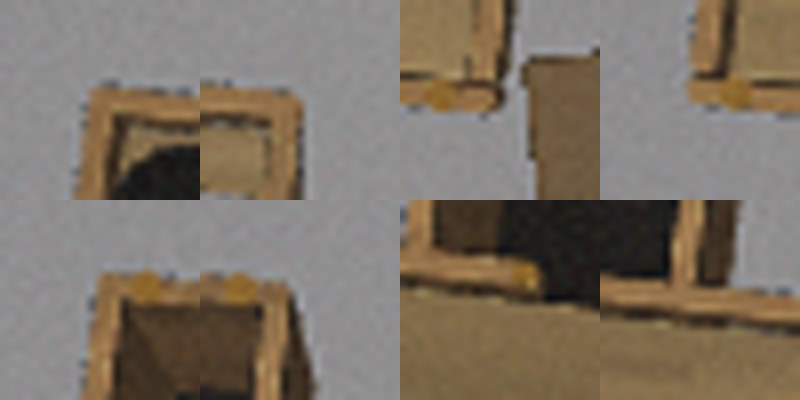

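The crop confirms it. The three discs on the deck are clearly smaller than the two blue discs and one red disc on the cabinet, so the deck discs are the ones meant. Next I'll fit the tray pose from its rim corners.

```bash
cat >> h.py <<'E'
PX=[(172.5,142.2),(307.7,156.9),(294.5,280.5),(156.2,266.1),(227.6,149.5),(251.9,152.7)]
TR=np.array([(86,116),(86,-116),(-126,-116),(-126,116),(83,21),(83,-21)])/1e3
W=unproj("top",PX,.084)[:,:2]
R2=lambda a:np.array([[np.cos(a),-np.sin(a)],[np.sin(a),np.cos(a)]])
fit=least_squares(lambda p:(TR@R2(p[2]).T+p[:2]-W).ravel(),[.55,.15,0])
T0,TA=fit.x[:2],fit.x[2]
def w2t(p):return (np.asarray(p)[...,:2]-T0)@R2(TA)
def t2w(p):return np.asarray(p)@R2(TA).T+T0
def rot(a):
    a+=TA;return np.array([[np.cos(a),np.sin(a),0],[np.sin(a),-np.cos(a),0],[0,0,-1]])
def discs(name=None):
    im=arm.snapshot("top"); hsv=cv2.cvtColor(im,cv2.COLOR_RGB2HSV).astype(int); out={}
    if name: cv2.imwrite(f"pics/{name}.png",im[:,:,::-1])
    for c,h0 in(("blue",108),("green",62),("red",0)):
        dh=np.abs((hsv[...,0]-h0+90)%180-90)
        m=((dh<13 if c!="red" else dh<6)&(hsv[...,1]>(90 if c!="red" else 170))&(hsv[...,2]>40)).astype(np.uint8)
        n,_,st,ce=cv2.connectedComponentsWithStats(m)
        for i in range(1,n):
            if st[i,4]<60: continue
            p=w2t(unproj("top",ce[i],.081))[0]
            if -.12<p[0]<.08 and abs(p[1])<.11: out.setdefault(c,[]).append((p.round(4).tolist(),int(st[i,4])))
    return out
ZT,ZH=.072+.011+.003,.17
def pose(p,z):return [*t2w(p),z]
E
python3 - <<'E'
from h import *
print(T0,TA,(fit.fun.reshape(-1,2)*1e3).round(1).tolist()); D=discs();print(D)
for p in [(.03,0),(-.05,-.03),(-.06,0)]:
  for a in(-.5,0,.5):
    for k in(0,np.pi): 
      q=arm.solve_ik(pose(p,ZT),rot(a+k)); print(p,a,k>0,None if q is None else np.round(q,2))
E
```

```text
[0.60172923 0.1457339 ] -0.1186428824663622 [[0.5, 0.8], [0.8, -0.8], [-1.4, -0.1], [-0.7, 0.4], [-0.1, 0.1], [0.9, -0.5]]
{'blue': [([0.0543, -0.0806], 163), ([-0.0223, -0.0472], 172)], 'green': [([-0.0254, 0.0525], 173)], 'red': [([-0.066, 0.0047], 201)]}
(0.03, 0) -0.5 False [ 0.22  0.53  0.02  1.07  0.   -2.3 ]
(0.03, 0) -0.5 True [0.22 0.53 0.02 1.07 0.   0.84]
(0.03, 0) 0 False [ 0.22  0.53  0.02  1.07  0.   -2.8 ]
(0.03, 0) 0 True [0.22 0.53 0.02 1.07 0.   0.34]
(0.03, 0) 0.5 False [0.22 0.53 0.02 1.07 0.   2.98]
(0.03, 0) 0.5 True [ 0.22  0.53  0.02  1.07  0.   -0.16]
(-0.05, -0.03) -0.5 False [ 0.22  0.4  -0.2   0.97  0.   -2.3 ]
(-0.05, -0.03) -0.5 True [ 0.22  0.4  -0.2   0.97  0.    0.84]
(-0.05, -0.03) 0 False [ 0.22  0.4  -0.2   0.97  0.   -2.8 ]
(-0.05, -0.03) 0 True [ 0.22  0.4  -0.2   0.97  0.    0.34]
(-0.05, -0.03) 0.5 False [ 0.22  0.4  -0.2   0.97  0.    2.98]
(-0.05, -0.03) 0.5 True [ 0.22  0.4  -0.2   0.97  0.   -0.16]
(-0.06, 0) -0.5 False [ 0.27  0.4  -0.2   0.97  0.   -2.25]
(-0.06, 0) -0.5 True [ 0.27  0.4  -0.2   0.97  0.    0.89]
(-0.06, 0) 0 False [ 0.27  0.4  -0.2   0.97  0.   -2.75]
(-0.06, 0) 0 True [ 0.27  0.4  -0.2   0.97  0.    0.39]
(-0.06, 0) 0.5 False [ 0.27  0.4  -0.2   0.97  0.    3.04]
(-0.06, 0) 0.5 True [ 0.27  0.4  -0.2   0.97  0.   -0.11]
```

```bash
cat >> h.py <<'E'
OP=.016; OFF=.011+np.sqrt(.015**2-(OP/2)**2)
def push(c,g,clear=.014,vel=.08):
    "push the disc at tray point c to tray point g (straight), fingers as a notch behind it"
    c,g=np.array(c),np.array(g); d=(g-c)/np.linalg.norm(g-c); r=rot(np.arctan2(d[1],d[0])+np.pi)
    s=c-d*(OFF+clear)
    arm.goto(pose(s,ZT+.035),r); arm.move_straight(pose(s,ZT),velocity=.08)
    hit=arm.move_straight(pose(g-d*OFF,ZT),velocity=vel,stop_force=15)
    arm.move_straight(pose(g-d*(OFF+.01),ZT),velocity=.08)
    arm.move_straight(pose(g-d*(OFF+.01),ZT+.035),velocity=.15)
    s=arm.get_state();print("hit",hit,"t",round(s["t"],2),s["ft_force"].round(1))
E
python3 - <<'E'
from h import *
arm.command_gripper(OP,20)
c=[-.0223,-.0472]; 
arm.goto(pose([-.06,-.076],.2),rot(.6+np.pi))
push(c,[.04,0])
arm.goto(pose([-.02,.0],.2),rot(np.pi))
print(discs("b1"),arm.get_state()["t"],arm.get_state()["grip_width"])
E
```

```text
hit False t 5.65 [-0.7  0.2 -0.2]
{'blue': [([0.0541, -0.0805], 166), ([0.0423, -0.0022], 134)]} 6.4083 0.015844366860082355
```

View pics/b1.png

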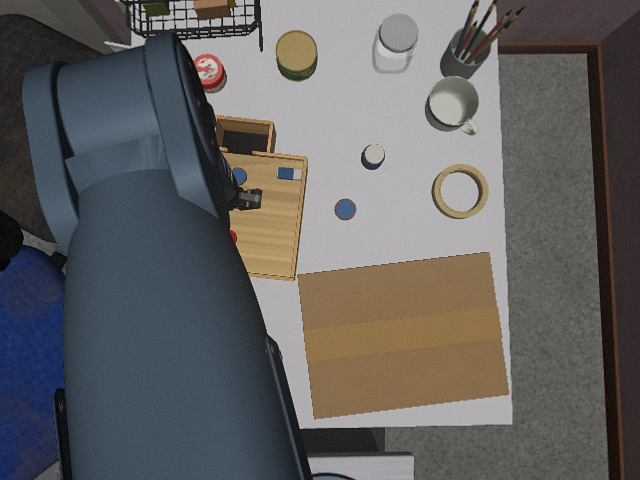

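The picture shows blue at about (239,176), in front of the gate and where I planned it. Now the straight push through the gate, then a check with the arm held aside.

```bash
python3 - <<'E'
from h import *
push([.04,0],[.087,0])
arm.goto(pose([-.05,.07],.2),rot(-.6+np.pi))
cv2.imwrite("pics/s2.png",arm.snapshot("side")[180:370,180:420,::-1].repeat(2,0).repeat(2,1)); print(discs(),arm.get_state()["t"])
E
```

```text
hit False t 9.0 [-0.5 -0.1 -0.1]
{'blue': [([0.0541, -0.0806], 167)], 'green': [([-0.0255, 0.0529], 175)], 'red': [([-0.0661, 0.0048], 203)]} 9.8583
```

View pics/s2.png

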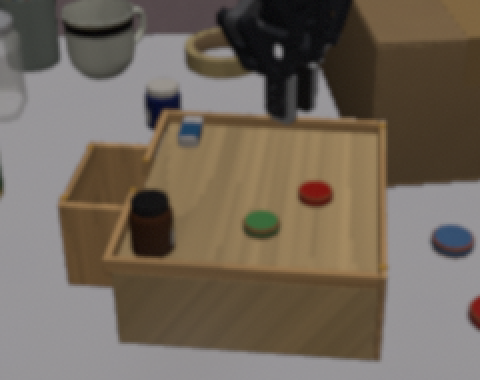

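Blue has left the deck, and the pot and eraser are untouched. Green (side crop 262,223) goes next, then red the same way.

```bash
python3 - <<'E'
from h import *
push([-.0254,.0527],[.04,0])
arm.goto(pose([-.06,.0],.2),rot(np.pi))
print(discs()); 
push([.04,0],[.087,0])
arm.goto(pose([-.13,.03],.2),rot(np.pi))
print(discs("g2"))
cv2.imwrite("pics/s3.png",arm.snapshot("side")[180:370,180:420,::-1].repeat(2,0).repeat(2,1)); print(arm.get_state()["t"])
a,b=cv2.imread("pics/g2.png")[100:300,140:380],cv2.imread("pics/s3.png")
cv2.imwrite("pics/m3.png",np.hstack([cv2.resize(a,None,fx=1.3,fy=1.9),cv2.resize(b,None,fx=1,fy=1)]))
E
```

```text
hit False t 12.89 [ 0.4 -0.4  0.7]
{'blue': [([0.0541, -0.0805], 166)], 'green': [([0.0409, -0.0006], 175)], 'red': [([-0.0707, 0.0], 85)]}
hit False t 16.27 [ 0.4  0.1 -0.4]
{'blue': [([0.0541, -0.0806], 165)], 'red': [([-0.066, 0.0047], 204)]}
17.1917
```

View pics/m3.png

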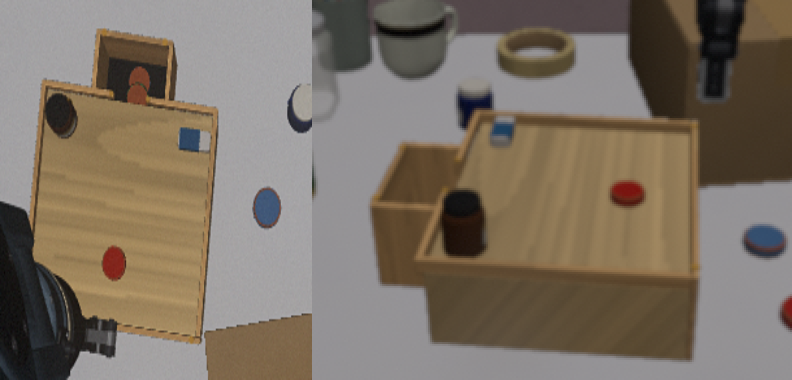

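The left panel shows two flipped discs with brown undersides in the slot, at (138,78) and (137,93). Red is still on the deck at (114,263), nearly in line with the gate, so one straight push will do.

```bash
python3 - <<'E'
from h import *
push([-.066,.0047],[.04,0.0],clear=.008)
arm.goto(pose([-.06,.0],.2),rot(np.pi))
print(discs()); 
push([.04,0],[.087,0])
arm.goto(pose([-.13,.03],.22),rot(np.pi))
print(discs("r2"),arm.get_state()["t"])
cv2.imwrite("pics/m4.png",cv2.resize(cv2.imread("pics/r2.png")[100:300,140:380],None,fx=3,fy=3,interpolation=cv2.INTER_CUBIC))
E
```

```text
hit False t 20.46 [ 0.6 -0.4 -0.4]
{'blue': [([0.0543, -0.0806], 164)], 'red': [([0.0406, -0.0007], 204)]}
hit False t 23.65 [-0.2 -0.5  0. ]
{'blue': [([0.0542, -0.0804], 163)]} 24.55
```

View pics/m4.png

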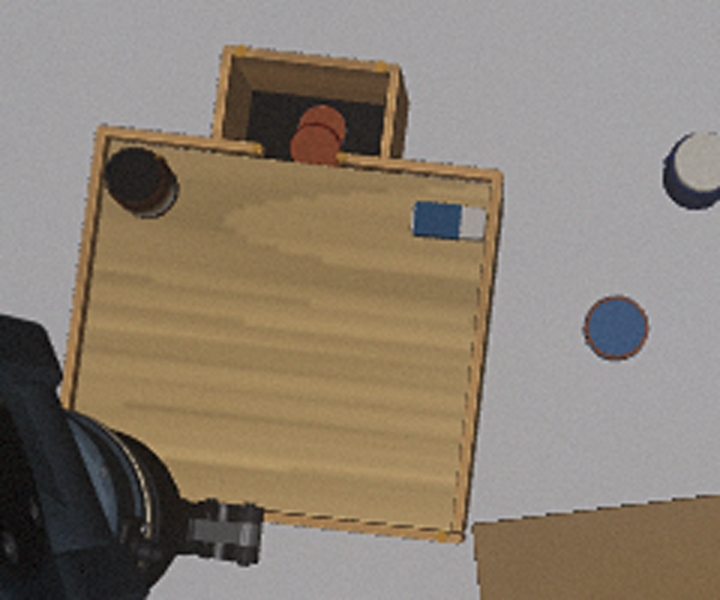

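The deck now holds only the pot and eraser, and the discs lie stacked in the slot at about (319,135). Nothing else has moved.

```bash
python3 -c "
from bench import arm
arm.pause(.5);print(arm.sign_off())"
```

```text
the job is handed in; nothing more can be done
None
```

I swept the blue, green and red discs through the gate one at a time. The last picture shows the deck clear, the slot holding the stacked discs (two visible), and the pots and eraser apparently unmoved; the job is handed in at about 25 s, but sign-off returned no verdict.

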